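# Vent the vacuum desiccator, break its lid free and hold it just open

## Task

Let the air back into the vacuum desiccator by opening its vent valve one full turn (anticlockwise, by the crank handle on the wheel), then pull the lid by its knob straight up until its sticky seal lets go, without letting it jump away. Finish holding the lid level and still in the gripper over the mouth of the pot, clear of it, about a finger's width (20 mm) above the rim; leave the valve open and everything else on the bench where it is.

Things in the scene. Friction and masses are not known exactly. Their poses are not given: they have to be found in the camera images.
- chamber: Vacuum desiccator, fixed to the bench: round aluminium pot, 180 mm across (188 at the rim), 110 mm high, rubber gasket on its rim. Origin: centre of its underside, on the bench; z up along its axis. The vent valve stands off its -y side, a round gauge off its +y side, a hose barb on its +x side.
- lid: Its loose lid: clear disc 185 mm across, 12 mm thick, 0.4 to 0.6 kg, with a 16 mm deep spigot below that sits in the pot's mouth. Origin: centre of the disc's underside, at the height of the pot's rim (110 mm above the bench) when shut; z up. How far the origin has risen is the gap.
- lid_knob (a point): Centre of the black upright round knob in the middle of the lid: 34 mm thick, from 15 to 56 mm above the lid's origin (125 to 166 mm above the bench when shut), on a 42 mm steel washer. This point is 37 mm above the lid's origin. With the vacuum gone, the upward pull must still rise to 12 to 22 N over the first 2 to 5 mm; then the seal lets go with a pop, and from 11 mm up only the lid's weight is left.
- vent_wheel (a joint): Angle of the vent valve's handwheel, rad. 0 is shut; it opens anticlockwise seen from above, to a stop at 6.9. A full turn is 6.28. Starts at 0 to 0.25, stays where it is left, takes about 4 N at the crank handle to turn. While it is shut the vacuum holds the lid fast; the vacuum is gone at about 0.8 turn.
- vent_axis (a point): On the vertical axis of the handwheel, on top of its hub, 132 mm above the bench, 165 mm from the pot's axis on its -y side. The wheel is black with three spokes, 80 mm over the rim; the rim's top is 130 mm above the bench.
- vent_grip (a point): On the axis of the black upright crank handle on the wheel's rim, 35 mm from the wheel's axis: 17 mm thick, 46 mm tall, from 132 to 178 mm above the bench; this point is 160 mm above the bench. The handle revolves freely on its pin, so a gripper can hold it and go round without turning.
- breadboard: White breadboard, 165 x 55 x 9 mm. A bystander. Origin: centre of its underside; x along its length.
- dev_board: White controller board, 100 x 70 x 15 mm. A bystander. Origin: centre of its underside; x along its length.
- multimeter: Grey hand-held multimeter lying on its back, 150 x 75 x 40 mm. A bystander. Origin: centre of its underside; x along its length.
- tape_roll: Roll of red tape lying flat, 66 mm across, 19 mm high. A bystander. Origin: centre of its underside; x along its length.
- solder_reel: Metal reel of solder, standing on its end, 54 mm across, 36 mm high. A bystander. Origin: centre of its underside; x along its length.
- side_cutters: Side cutters with blue grips lying flat, 130 mm long, 12 mm high. A bystander. Origin: centre of its underside; x along its length.
- parts_tray: Black divided parts tray, 130 x 90 x 24 mm. A bystander. Origin: centre of its underside; x along its length.
Mind the look-alikes: they are no part of the job. Leave any red look-alike of the lid alone.

How it is judged:
On the way, in this order (a step that is already met when the one before it is completed fails the run):
1. the vent valve has been opened one full turn (value of joint vent_wheel above 6 rad), for 0.1 s.
2. the lid has come free of its seal and is held just above the mouth (z of lid in the frame of chamber between 0.123 and 0.145 m and horizontal distance between lid and chamber below 0.02 m and angle between lid's own z axis and vertical below 0.15 rad and contact force between the fingers and lid above 2 N and contact force between lid and chamber below 0.3 N), for 0.5 s.
At the end, for the whole second after the job is handed in: The gripper holds the lid 13 to 35 mm above the rim, within 20 mm of the pot's axis, within 0.15 rad of level and still (under 20 mm/s); the fingers carry it (more than 2 N) and it does not touch the pot (under 0.3 N); the vent valve is still at least 6.0 rad open (all of step 2 and value of joint vent_wheel above 6 rad and linear speed of lid below 0.02 m/s); the arm keeps its last pose, push and grip.
It fails at once if the lid jumps away (more than 60 mm above the rim) (z of lid in the frame of chamber above 0.17 m).
It fails at once if something else on the bench is pushed more than 40 mm from its place (distance of any of breadboard, dev_board, multimeter, tape_roll, solder_reel, side_cutters, parts_tray from where it was at the start of the episode above 0.04 m).
It also fails if it takes over 53 s, if anything falls off the work surface, if the arm or the gripper's body presses on something with over 40 N, if the wrist force passes 120 N, or if a joint passes its speed limit or range.

## Robot

A 7-joint arm with a two-finger parallel gripper is mounted at the origin on the work surface. World frame = base frame: x ahead of the robot, y to its left, z up, the work surface at z = 0. Lengths are in m, angles in rad, forces in N, time in s.
With the tool pointing down it reaches from about 0.35 to 0.9 m from the base axis. Payload 8.1 kg.
Tool frame: the origin (TCP) lies at the very end of the fingers, on their centre line; the grasp point (between the pads) lies 19 mm behind it (manip.tcp_to_grasp is the distance from the TCP to the grasp point, in m); x points along the fingers, y is the direction in which the jaws open and shut, and the axes are right-handed (so a half turn about x gives the same grasp; the last joint's range is limited). The gripper opens to 92 mm and grips with 3 to 60 N. Pads are 19 mm wide; open, the fingers measure 130 mm over their backs; the gripper's body (75 mm by 190 mm) begins 47 mm behind the grasp point.
Start: joints at [1.064, 0.434, 0.025, 1.573, -0.012, 1.134, -0.075], TCP at [0.246, -0.575, 0.201] pointing down, gripper open.
Joint ranges: [-2.62, 2.62], [-0.44, 2.09], [-1.27, 1.32], [0.08, 2.57], [-1.32, 4.46], [0.12, 2], [-2.74, 2.74]. Speed limits (rad/s): [2.22, 2.22, 3.01, 3.01, 3.14, 3.14, 3.14].

## Interface

Orientations are given as a unit quaternion [w, x, y, z].
In Python, from bench import manip, cams gives the robot as it stands.
- The arm moves only by the tool step_arm, never from a script. Its arguments are lists of equal length, an entry for each row: "translation": the shift along the world's x, y, z in m, a list of three; "rotation": the turn, a rotation vector about the world's x, y, z in degrees, a list of three; "grip": the opening, from 0 (shut) to 1 (fully open). A call has 1 to 20 rows; each row is the pose to reach, as a shift and turn from the pose commanded when the call began; what a row does not reach only later rows make up. A row lasts 1/10 s, in which the tool goes at most 50 mm and 8.59 degrees, less where a joint would pass 70% of its speed; a pose out of reach is approached as far as the arm can. A call with a gripper value outside its range is refused whole. The fingers move at their own pace and stop on an object; "squeeze" is the grip in N (left out, the last holds). Time passes only in rows, so rows that repeat a pose let the fingers close. It gives the time, the measured TCP pose, the force and the opening at its end, in the units of the state.
- manip.get_state(): the state, without advancing time (a new reading comes with each control period).
- cams.capture(name): name is "side" or "top"; returns (picture, depth): 400x640x3 uint8, blue, green, red; 400x640 float32, m along the optical axis (not along the pixel's ray), 0 where there is no reading.
- cams.camera_params(name): a dict with "camera_matrix" (3x3 intrinsics, pixels), "extrinsics" (4x4, takes a point from world to camera coordinates). Camera axes: x right, y down, z forward; pixel columns grow to the right and rows downward; lengths in m; the calibration is good to about 2 mm. A picture is of the moment at which its call begins. camera_params takes no time and is no camera call.
- manip.close_job(): hands the job in, once; it reports no verdict.
The state is a dict: "t": time; "joint_pos": joint angles; "qvel": joint speeds; "joint_torque": joint torques, N m; "eef_pos": TCP position; "tool_rot": TCP orientation; "force": force on the tool from outside, world axes, zero at the start; "ft_torque": the same for the moment, N m; "width": finger opening in m.
Only numpy, scipy, OpenCV 4.12 (cv2) and the standard library are available. Lean on these libraries where they do the work, as an engineer would, in place of code of your own. Each camera call takes 0.05 s, during which the arm holds its last target.

## Working session

There is one attempt and no reset: what is moved stays moved. The work goes in short steps, Python scripts to look and compute and a tool call to move; the robot and the scene stay as the last step left them, time stands still between calls to the robot, and variables do not carry over. Pictures are saved under pics/ and viewed, and the job is handed in when it is done.

Besides the shell and the picture viewer there is one more tool, called after "Emit:" as name(argument=value, ...) on one line, values as JSON. step_arm: Moves the arm, as the interface text tells. Its arguments: {"type":"object","properties":{"translation":{"type":"array"},"rotation":{"type":"array"},"grip":{"type":"array"},"squeeze":{"type":"number"}},"required":["translation","rotation","grip"]}

```bash
ls; mkdir -p pics; python3 - <<'E'
from bench import manip, cams
import cv2,numpy as np
s=manip.get_state();print(s)
for n in("side","top"):
    p,d=cams.capture(n);cv2.imwrite(f"pics/{n}0.png",p);np.save(f"pics/{n}0.npy",d)
    c=cams.camera_params(n);print(n,np.array(c["camera_matrix"]).round(1).tolist(),np.array(c["extrinsics"]).round(3).tolist())
E
```

```text
pics
{'t': 0.0, 'joint_pos': array([ 1.06439079,  0.43523374,  0.02497413,  1.57409256, -0.0116203 ,
        1.13401764, -0.07510437]), 'qvel': array([-0.00074463, -0.00063051, -0.00135035, -0.00197356,  0.00086806,
       -0.0010718 ,  0.00102837]), 'joint_torque': array([ 6.83903163e-04, -6.67859387e+01,  9.85240303e-01, -3.14464688e+01,
       -6.05826778e-02,  4.30481276e-02,  1.18396879e-04]), 'eef_pos': array([ 0.24530448, -0.57423895,  0.1997401 ]), 'tool_rot': array([-0.14122426, -0.69259112, -0.14231524,  0.69290664]), 'force': array([-0.99266432, -0.85190373,  0.15125016]), 'ft_torque': array([-0.05128574, -0.02825669,  0.06833231]), 'width': 0.09167482015039177}
side [[507.0, 0.0, 318.5], [0.0, 507.0, 194.1], [0.0, 0.0, 1.0]] [[0.971, -0.237, 0.001, -0.475], [-0.128, -0.529, -0.839, 0.177], [0.2, 0.815, -0.545, 1.5], [0.0, 0.0, 0.0, 1.0]]
top [[431.8, 0.0, 315.2], [0.0, 431.8, 201.0], [0.0, 0.0, 1.0]] [[0.022, -1.0, 0.005, -0.037], [-0.983, -0.023, -0.185, 0.481], [0.185, -0.001, -0.983, 1.33], [0.0, 0.0, 0.0, 1.0]]
```

View pics/side0.png

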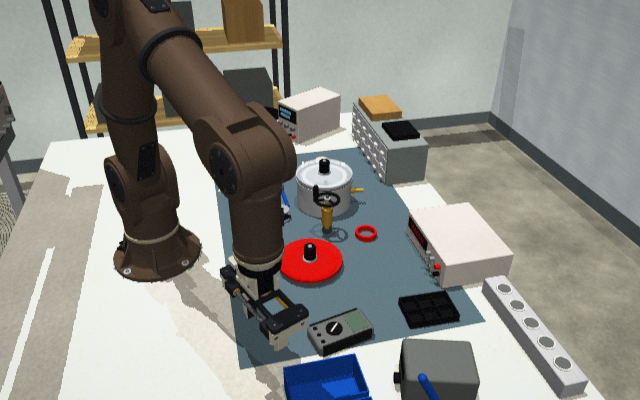

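View pics/top0.png

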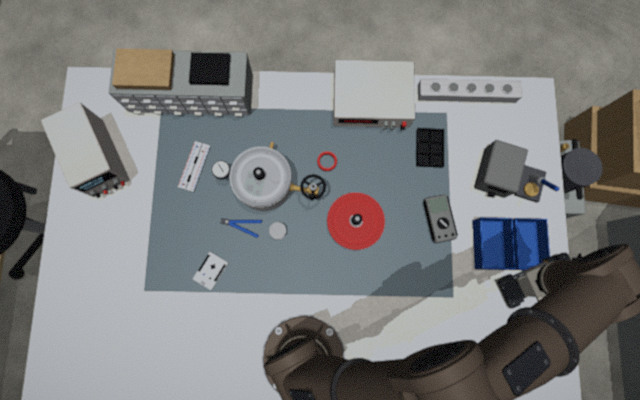

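```bash
python3 - <<'E'
import cv2,numpy as np
a=cv2.imread("pics/top0.png")[125:235,205:365];b=cv2.imread("pics/side0.png")[140:250,265:425]
a=cv2.resize(a,None,fx=5,fy=5,interpolation=2);cv2.imwrite("pics/topc.png",a)
b=cv2.resize(b,None,fx=5,fy=5,interpolation=2);cv2.imwrite("pics/sidec.png",b)
E
```

```text
(no output)
```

View pics/topc.png

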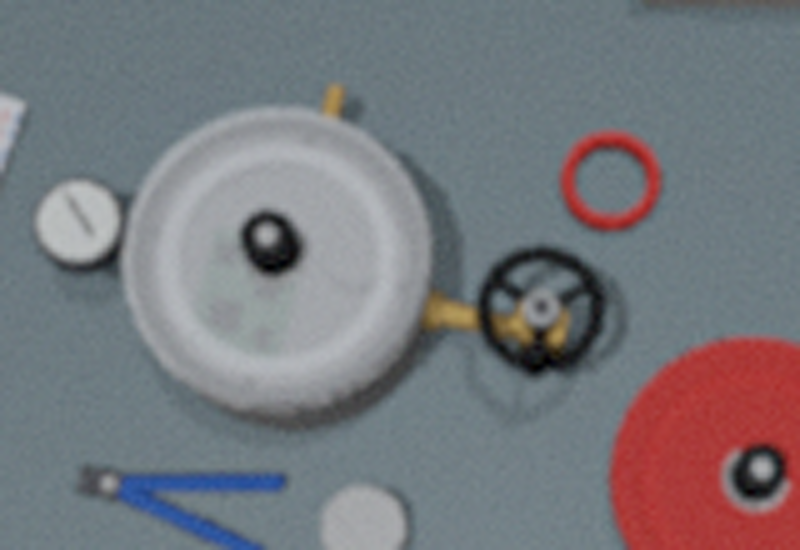

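View pics/sidec.png

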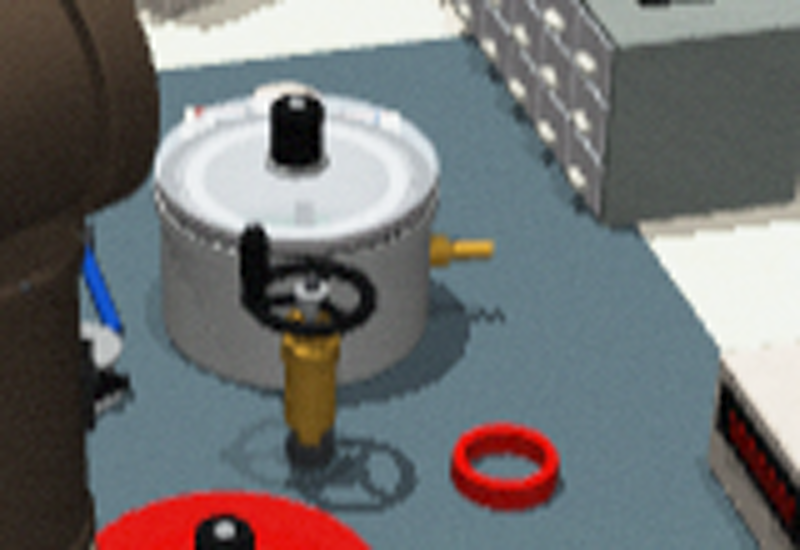

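```bash
cat >h.py <<'E'
from bench import manip, cams
import numpy as np,cv2
def ray(n,u,v,z):
    c=cams.camera_params(n);K=np.array(c["camera_matrix"]);E=np.array(c["extrinsics"])
    o=-E[:3,:3].T@E[:3,3];r=E[:3,:3].T@np.linalg.solve(K,[u,v,1.])
    return (o+r*(z-o[2])/r[2]).round(4)
def proj(n,p):
    c=cams.camera_params(n);K=np.array(c["camera_matrix"]);E=np.array(c["extrinsics"])
    q=K@(E[:3,:3]@np.array(p)+E[:3,3]);return (q[:2]/q[2]).round(1)
E
python3 - <<'E'
from h import *
p=cv2.imread("pics/top0.png");g=p.max(2)
def blob(p,x0,x1,y0,y1,t):
    m=(p[y0:y1,x0:x1].max(2)<t).astype(np.uint8)
    n,l,s,c=cv2.connectedComponentsWithStats(m)
    for i in range(1,n):
        if s[i,4]>15: print(s[i],c[i]+[x0,y0], s[i,0]+x0,s[i,1]+y0)
print("top knob");blob(p,245,275,160,190,80)
print("top wheel");blob(p,296,332,168,205,80)
q=cv2.imread("pics/side0.png")
print("side knob");blob(q,310,340,150,180,60)
print("side wheel");blob(q,305,345,182,210,60)
T=lambda x,y:(205+(x+.5)/5-.5,125+(y+.5)/5-.5)
S=lambda x,y:(265+(x+.5)/5-.5,140+(y+.5)/5-.5)
print("hub",ray("top",*T(541,307),.132),ray("side",*S(312,285),.132))
print("rim",ray("top",*T(541,310),.128),ray("side",*S(310,297),.127))
print("knobtop",ray("top",*T(269,236),.166),ray("side",*S(297,103),.166))
print("handletop",ray("side",*S(253,232),.178),ray("top",*T(539,350),.178))
print("lid outline",ray("top",*T(277,260),.110))
print("gauge",ray("top",*T(79,222),.11))
E
```

```text
top knob
[ 9  8 11 12 85] [259.04705882 173.90588235] 254 168
top wheel
[  4   6  27  26 282] [313.14539007 187.36170213] 300 174
side knob
[  9   9  11  15 123] [323.82113821 166.36585366] 319 159
side wheel
[  8   3  27  23 265] [323.91320755 197.31698113] 313 185
hub [ 0.5112 -0.0179  0.132 ] [ 0.5121 -0.0131  0.132 ]
rim [ 0.5102 -0.0179  0.128 ] [ 0.5096 -0.0181  0.127 ]
knobtop [0.5425 0.1425 0.166 ] [0.5431 0.1465 0.166 ]
handletop [ 0.4747 -0.018   0.178 ] [ 0.4755 -0.0176  0.178 ]
lid outline [0.5418 0.1445 0.11  ]
gauge [0.563  0.2671 0.11  ]
```

```bash
python3 - <<'E'
from h import *
from scipy.spatial.transform import Rotation as R
s=manip.get_state();q=s["tool_rot"];r=R.from_quat(q,scalar_first=True)
print(r.as_matrix().round(3),s['eef_pos'])
E
```

```text
[[-0.001  0.393 -0.92 ]
 [ 0.001 -0.92  -0.393]
 [-1.    -0.001  0.   ]] [ 0.24533824 -0.5742841   0.19982749]
```

Emit:
step_arm(translation=[[0.0,0.0,0.04],[0.015,0.03,0.07],[0.03,0.07,0.07],[0.045,0.11,0.07],[0.06,0.15,0.07],[0.075,0.19,0.07],[0.09,0.23,0.07],[0.105,0.27,0.07],[0.125,0.31,0.07],[0.145,0.35,0.07],[0.16,0.39,0.07],[0.175,0.43,0.07],[0.19,0.47,0.07],[0.205,0.505,0.07],[0.22,0.535,0.07],[0.2295,0.5565,0.07],[0.2295,0.5565,0.07],[0.2295,0.5565,0.07],[0.2295,0.5565,0.07],[0.2295,0.5565,0.07]], rotation=[[0,0,0],[0,0,5],[0,0,10],[0,0,15],[0,0,20],[0,0,25],[0,0,30],[0,0,35],[0,0,40],[0,0,45],[0,0,50],[0,0,55],[0,0,60],[0,0,64],[0,0,67],[0,0,67],[0,0,67],[0,0,67],[0,0,67],[0,0,67]], grip=[0.6,0.6,0.6,0.6,0.6,0.6,0.6,0.6,0.6,0.6,0.6,0.6,0.6,0.6,0.6,0.6,0.6,0.6,0.6,0.6], squeeze=30)

```text
t: 2.1
eef_pos: [0.4747, -0.0195, 0.2705]
tool_rot: [0.5, 0.5, 0.5, -0.5]
force: [0.6, -0.2, 0.3]
width: 0.0554
```

Emit:
step_arm(translation=[[0,0.001,-0.03],[0,0.001,-0.06],[0,0.001,-0.06],[0,0.001,-0.06],[0,0.001,-0.06]], rotation=[[0,0,0],[0,0,0],[0,0,0],[0,0,0],[0,0,0]], grip=[0.6,0.6,0.6,0.6,0.6])

```text
t: 2.6
eef_pos: [0.476, -0.0174, 0.2121]
tool_rot: [0.501, 0.5, 0.5, -0.499]
force: [-0.3, -0.8, -0.2]
width: 0.0553
```

```bash
python3 - <<'E'
from h import *
print(manip.get_state()['eef_pos'])
o=[]
for n in("side","top"):
    p,d=cams.capture(n);u,v=proj(n,[.5,0.02,.16]).astype(int)
    print(n,u,v);o.append(cv2.resize(p[v-50:v+50,u-40:u+40],None,fx=5,fy=5,interpolation=2))
cv2.imwrite("pics/a1.png",np.hstack(o))
E
```

```text
[ 0.47595404 -0.01742742  0.21206933]
side 320 183
top 299 187
```

View pics/a1.png

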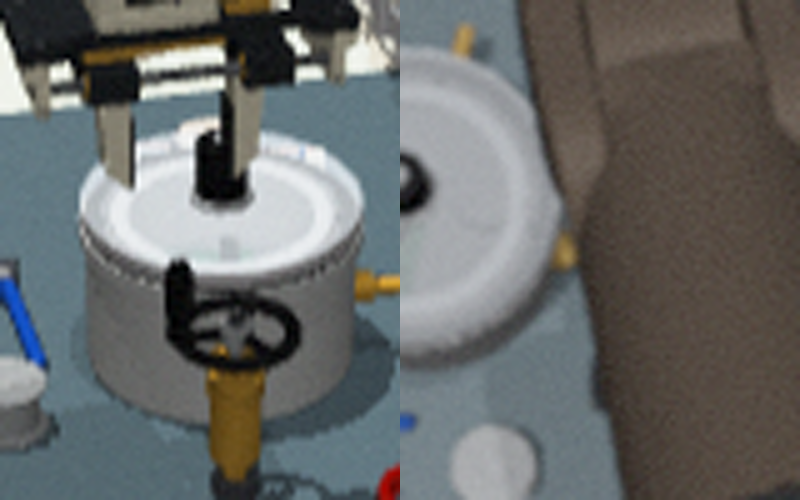

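The left panel, the side view, shows the fingertips at crop (118,185) and (243,170). They straddle the crank handle top at (180,265), so I'm going down to grip it.

Emit:
step_arm(translation=[[0,0,-0.025],[0,0,-0.05],[0,0,-0.072],[0,0,-0.072],[0,0,-0.072],[0,0,-0.072],[0,0,-0.072],[0,0,-0.072],[0,0,-0.072],[0,0,-0.072],[0,0,-0.072]], rotation=[[0,0,0],[0,0,0],[0,0,0],[0,0,0],[0,0,0],[0,0,0],[0,0,0],[0,0,0],[0,0,0],[0,0,0],[0,0,0]], grip=[0.6,0.6,0.6,0.6,0.1,0.0,0.0,0.0,0.0,0.0,0.0], squeeze=30)

```text
t: 3.8
eef_pos: [0.4762, -0.0173, 0.139]
tool_rot: [0.501, 0.5, 0.5, -0.499]
force: [4.6, -0.4, 0.1]
width: 0.0153
```

Emit:
step_arm(translation=[[0.0001,-0.0031,0],[0.0005,-0.0061,0],[0.0012,-0.0091,0],[0.0021,-0.012,0],[0.0033,-0.0148,0],[0.0047,-0.0175,0],[0.0063,-0.0201,0],[0.0082,-0.0225,0],[0.0103,-0.0247,0],[0.0125,-0.0268,0],[0.0149,-0.0287,0],[0.0175,-0.0303,0]], rotation=[[0,0,0],[0,0,0],[0,0,0],[0,0,0],[0,0,0],[0,0,0],[0,0,0],[0,0,0],[0,0,0],[0,0,0],[0,0,0],[0,0,0]], grip=[0,0,0,0,0,0,0,0,0,0,0,0])

```text
t: 5.0
eef_pos: [0.4915, -0.0479, 0.1388]
tool_rot: [0.5, 0.499, 0.501, -0.5]
force: [-3.0, 1.4, 11.0]
width: 0.015
```

Emit:
step_arm(translation=[[0.0027,-0.0014,0.0005],[0.0055,-0.0026,0.001],[0.0084,-0.0035,0.001],[0.0114,-0.0042,0.001],[0.0144,-0.0046,0.001],[0.0175,-0.0047,0.001],[0.0206,-0.0046,0.001],[0.0236,-0.0042,0.001],[0.0266,-0.0035,0.001],[0.0295,-0.0026,0.001],[0.0323,-0.0014,0.001],[0.035,0.0,0.001]], rotation=[[0,0,0],[0,0,0],[0,0,0],[0,0,0],[0,0,0],[0,0,0],[0,0,0],[0,0,0],[0,0,0],[0,0,0],[0,0,0],[0,0,0]], grip=[0,0,0,0,0,0,0,0,0,0,0,0])

```text
t: 6.2
eef_pos: [0.5273, -0.0499, 0.1391]
tool_rot: [-0.5, -0.499, -0.5, 0.501]
force: [-2.1, -3.9, 1.8]
width: 0.0154
```

Emit:
step_arm(translation=[[0.0026,0.0016,0],[0.005,0.0035,0],[0.0072,0.0056,0],[0.0093,0.0078,0],[0.0112,0.0102,0],[0.0128,0.0128,0],[0.0142,0.0155,0],[0.0154,0.0183,0],[0.0163,0.0212,0],[0.017,0.0242,0],[0.0174,0.0272,0],[0.0175,0.0303,0]], rotation=[[0,0,0],[0,0,0],[0,0,0],[0,0,0],[0,0,0],[0,0,0],[0,0,0],[0,0,0],[0,0,0],[0,0,0],[0,0,0],[0,0,0]], grip=[0,0,0,0,0,0,0,0,0,0,0,0])

```text
t: 7.4
eef_pos: [0.5462, -0.0194, 0.1392]
tool_rot: [0.501, 0.5, 0.499, -0.5]
force: [2.9, -3.6, -2.9]
width: 0.0152
```

Emit:
step_arm(translation=[[-0.0001,0.0031,0],[-0.0005,0.0061,0],[-0.0012,0.0091,0],[-0.0021,0.012,0],[-0.0033,0.0148,0],[-0.0047,0.0175,0],[-0.0063,0.0201,0],[-0.0082,0.0225,0],[-0.0103,0.0247,0],[-0.0125,0.0268,0],[-0.0149,0.0287,0],[-0.0175,0.0303,0]], rotation=[[0,0,0],[0,0,0],[0,0,0],[0,0,0],[0,0,0],[0,0,0],[0,0,0],[0,0,0],[0,0,0],[0,0,0],[0,0,0],[0,0,0]], grip=[0,0,0,0,0,0,0,0,0,0,0,0])

```text
t: 8.6
eef_pos: [0.5268, 0.0126, 0.1393]
tool_rot: [0.5, 0.499, 0.501, -0.5]
force: [2.0, -5.1, -7.2]
width: 0.0155
```

Emit:
step_arm(translation=[[-0.0027,0.0014,0],[-0.0055,0.0026,0],[-0.0084,0.0035,0],[-0.0114,0.0042,0],[-0.0144,0.0046,0],[-0.0175,0.0047,0],[-0.0206,0.0046,0],[-0.0236,0.0042,0],[-0.0266,0.0035,0],[-0.0295,0.0026,0],[-0.0323,0.0014,0],[-0.035,0.0,0]], rotation=[[0,0,0],[0,0,0],[0,0,0],[0,0,0],[0,0,0],[0,0,0],[0,0,0],[0,0,0],[0,0,0],[0,0,0],[0,0,0],[0,0,0]], grip=[0,0,0,0,0,0,0,0,0,0,0,0])

```text
t: 9.8
eef_pos: [0.4934, 0.0117, 0.1394]
tool_rot: [0.501, 0.5, 0.5, -0.5]
force: [9.9, -7.3, -15.1]
width: 0.0148
```

Emit:
step_arm(translation=[[-0.0026,-0.0016,-0.0005],[-0.005,-0.0035,-0.001],[-0.0072,-0.0056,-0.001],[-0.0093,-0.0078,-0.001],[-0.0112,-0.0102,-0.001],[-0.0128,-0.0128,-0.001],[-0.0142,-0.0155,-0.001],[-0.0154,-0.0183,-0.001],[-0.0163,-0.0212,-0.001],[-0.017,-0.0242,-0.001],[-0.0174,-0.0272,-0.001],[-0.0175,-0.0303,-0.001],[-0.0174,-0.0334,-0.001],[-0.0174,-0.0334,-0.001],[-0.0174,-0.0334,-0.001]], rotation=[[0,0,0],[0,0,0],[0,0,0],[0,0,0],[0,0,0],[0,0,0],[0,0,0],[0,0,0],[0,0,0],[0,0,0],[0,0,0],[0,0,0],[0,0,0],[0,0,0],[0,0,0]], grip=[0,0,0,0,0,0,0,0,0,0,0,0,0,0,0])

```text
t: 11.3
eef_pos: [0.4762, -0.0185, 0.1392]
tool_rot: [0.501, 0.5, 0.501, -0.498]
force: [4.9, 1.3, -6.3]
width: 0.0153
```

Emit:
step_arm(translation=[[0,0,0],[0,0,0],[0,0,0],[0,0,0],[0,0,0],[0,0,0.03],[0,0,0.065],[0,0,0.075],[0,0,0.075]], rotation=[[0,0,0],[0,0,0],[0,0,0],[0,0,0],[0,0,0],[0,0,0],[0,0,0],[0,0,0],[0,0,0]], grip=[0.6,0.6,0.6,0.6,0.6,0.6,0.6,0.6,0.6])

```text
t: 12.2
eef_pos: [0.4762, -0.0203, 0.215]
tool_rot: [0.501, 0.5, 0.5, -0.499]
force: [-0.4, -0.3, -1.2]
width: 0.0552
```

```bash
python3 - <<'E'
from h import *
print(manip.get_state()['eef_pos'])
o=[]
for n in("side",):
    p,d=cams.capture(n);u,v=proj(n,[.5,0.02,.16]).astype(int)
    o.append(cv2.resize(p[v-50:v+50,u-40:u+40],None,fx=5,fy=5,interpolation=2))
cv2.imwrite("pics/a2.png",np.hstack(o))
E
```

```text
[ 0.4761861  -0.02031226  0.21496706]
```

View pics/a2.png

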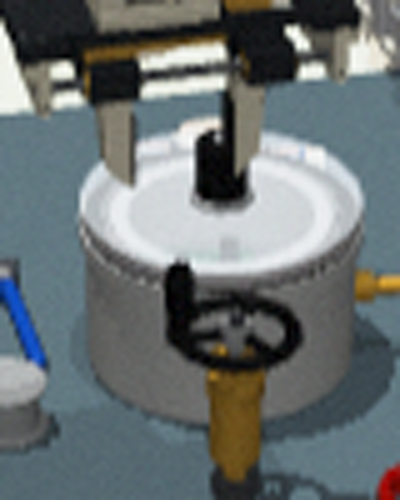

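The handle is back at crop (180,265) after a continuous full turn. The target is the knob of the clear lid on the pot, top px (259,174). I'm ruling out the red disc's knob at top px (356,220).

Emit:
step_arm(translation=[[0.0,0.0,0.03],[0.014,0.035,0.03],[0.028,0.07,0.03],[0.042,0.105,0.03],[0.056,0.14,0.03],[0.067,0.164,0.03],[0.067,0.164,0.01],[0.067,0.164,0.0],[0.067,0.164,0.0],[0.067,0.164,0.0]], rotation=[[0,0,0],[0,0,0],[0,0,0],[0,0,0],[0,0,0],[0,0,0],[0,0,0],[0,0,0],[0,0,0],[0,0,0]], grip=[0.8,0.8,0.8,0.8,0.8,0.8,0.8,0.8,0.8,0.8], squeeze=50)

```text
t: 13.25
eef_pos: [0.5418, 0.1427, 0.2131]
tool_rot: [0.5, 0.499, 0.5, -0.5]
force: [0.2, 0.2, -0.3]
width: 0.0733
```

```bash
python3 - <<'E'
from h import *
print(manip.get_state()['eef_pos'])
o=[]
for n in("side","top"):
    p,d=cams.capture(n);u,v=proj(n,[.54,0.13,.17]).astype(int)
    o.append(cv2.resize(p[v-50:v+50,u-40:u+40],None,fx=5,fy=5,interpolation=2))
cv2.imwrite("pics/a3.png",np.hstack(o))
E
```

```text
[0.54180762 0.14267657 0.21307923]
```

View pics/a3.png

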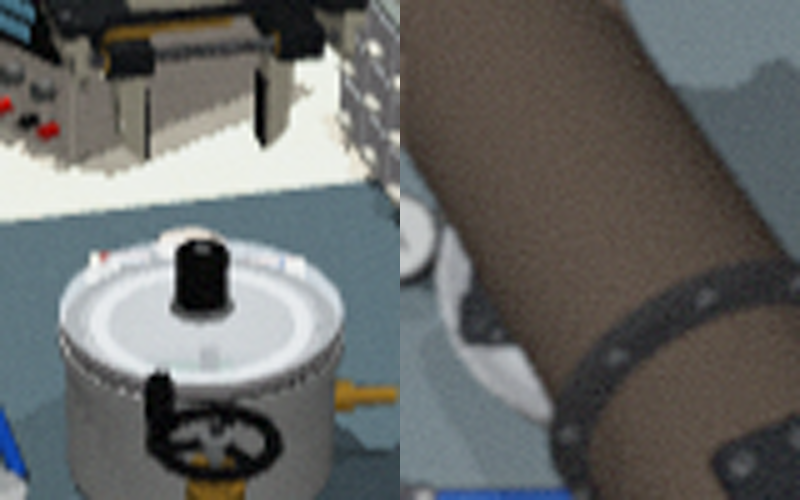

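The side view shows the fingertips straddling the clear lid's knob, with the knob top at crop (202,248). Next I go down and grip.

Emit:
step_arm(translation=[[0.001,0.0015,-0.025],[0.001,0.0015,-0.05],[0.001,0.0015,-0.07],[0.001,0.0015,-0.08],[0.001,0.0015,-0.082],[0.001,0.0015,-0.082],[0.001,0.0015,-0.082],[0.001,0.0015,-0.082],[0.001,0.0015,-0.082],[0.001,0.0015,-0.082],[0.001,0.0015,-0.082],[0.001,0.0015,-0.082]], rotation=[[0,0,0],[0,0,0],[0,0,0],[0,0,0],[0,0,0],[0,0,0],[0,0,0],[0,0,0],[0,0,0],[0,0,0],[0,0,0],[0,0,0]], grip=[0.8,0.8,0.8,0.8,0.8,0.8,0.3,0.1,0,0,0,0], squeeze=55)

```text
t: 14.55
eef_pos: [0.5431, 0.1451, 0.1316]
tool_rot: [0.501, 0.499, 0.501, -0.499]
force: [-0.7, -0.5, 0.8]
width: 0.0325
```

Emit:
step_arm(translation=[[0,0,0.0005],[0,0,0.001],[0,0,0.0015],[0,0,0.002],[0,0,0.0025],[0,0,0.003],[0,0,0.003],[0,0,0.003]], rotation=[[0,0,0],[0,0,0],[0,0,0],[0,0,0],[0,0,0],[0,0,0],[0,0,0],[0,0,0]], grip=[0,0,0,0,0,0,0,0])

```text
t: 15.35
eef_pos: [0.5424, 0.1447, 0.1339]
tool_rot: [0.5, 0.499, 0.501, -0.5]
force: [0.3, 0.2, -17.2]
width: 0.032
```

Force is building as expected, so I'll keep going slowly.

Emit:
step_arm(translation=[[0,0,0.0005],[0,0,0.001],[0,0,0.0015],[0,0,0.002],[0,0,0.0025],[0,0,0.003],[0,0,0.003],[0,0,0.003]], rotation=[[0,0,0],[0,0,0],[0,0,0],[0,0,0],[0,0,0],[0,0,0],[0,0,0],[0,0,0]], grip=[0,0,0,0,0,0,0,0])

```text
t: 16.15
eef_pos: [0.5439, 0.1458, 0.1386]
tool_rot: [0.501, 0.5, 0.5, -0.499]
force: [-1.0, 0.8, -1.8]
width: 0.0322
```

Emit:
step_arm(translation=[[0,0,0.001],[0,0,0.002],[0,0,0.003],[0,0,0.004],[0,0,0.006],[0,0,0.008],[0,0,0.01],[0,0,0.012],[0,0,0.014],[0,0,0.0155],[0,0,0.0155],[0,0,0.0155],[0,0,0.0155],[0,0,0.0155],[0,0,0.0155],[0,0,0.0155],[0,0,0.0155],[0,0,0.0155]], rotation=[[0,0,0],[0,0,0],[0,0,0],[0,0,0],[0,0,0],[0,0,0],[0,0,0],[0,0,0],[0,0,0],[0,0,0],[0,0,0],[0,0,0],[0,0,0],[0,0,0],[0,0,0],[0,0,0],[0,0,0],[0,0,0]], grip=[0,0,0,0,0,0,0,0,0,0,0,0,0,0,0,0,0,0])

```text
t: 17.95
eef_pos: [0.5432, 0.1451, 0.153]
tool_rot: [0.501, 0.499, 0.501, -0.499]
force: [0.6, 0.5, -5.3]
width: 0.0324
```

```bash
python3 - <<'E'
from h import *
s=manip.get_state();print(s['eef_pos'],s['force'],s['ft_torque'])
p,d=cams.capture("side");u,v=proj("side",[.54,0.13,.15]).astype(int)
cv2.imwrite("pics/a4.png",cv2.resize(p[v-60:v+60,u-60:u+60],None,fx=5,fy=5,interpolation=2))
print(ray("side",0,0,0),proj("side",[.54,.05,.13]))
E
```

```text
[0.54316179 0.14514982 0.15302596] [ 0.59511289  0.47994245 -5.27196311] [-0.01033081 -0.09415829  0.00554313]
[-1.3719  3.7789  0.    ] [330.6 185.2]
```

View pics/a4.png

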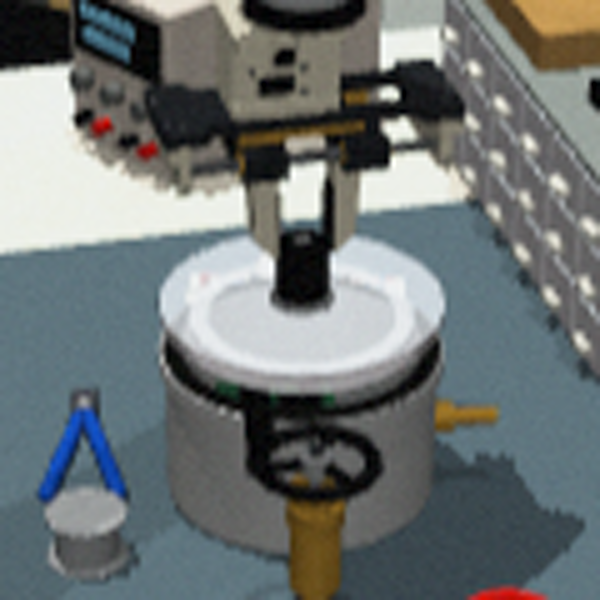

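```bash
python3 - <<'E'
from h import *
u,v=proj("side",[.54,0.13,.15]).astype(int)
print("seen knob top", u-60+302/5, v-60+236/5)
for z in(.166,.18,.184,.187,.19,.196): print(z,proj("side",[.543,.145,z]))
s=manip.get_state();print(s['t'],abs(s['qvel']).max(),s['width'])
manip.close_job()
E
```

```text
seen knob top 324.4 154.2
0.166 [324.1 160.4]
0.18 [324.1 156.6]
0.184 [324.1 155.5]
0.187 [324.1 154.7]
0.19 [324.1 153.9]
0.196 [324.2 152.2]
18.0 0.001213890027725773 0.03205924203004669
the job is handed in; nothing more can be done
```

I opened the vent valve about one full turn and lifted the clear lid off its seal. The job is handed in with the lid held over the pot, at 18.0 s of the allowed 53 s.

- **Valve:** I gripped the crank handle and took it about 362° anticlockwise without letting go. The side view afterwards showed it back at its starting place. I had no direct reading of the joint angle.
- **Seal:** I pulled in 0.5 mm steps. The upward pull reached about 17 N at 2.3 mm, the seal let go, and the lid was caught at about +7 mm without jumping.
- **Last checks:**
  - The lid is about 21 mm up by tool height; the knob in the side view suggests 21–23 mm.
  - It is within a few mm of the pot's axis and looks level in the side view.
  - The wrist carries only about 5.3 N, which is the lid's weight, so it is not touching the pot.
  - The arm is still, and the fingers are closed on the knob with the grip set to 55 N.
- **Bystanders:** I moved none of them knowingly. I did not take a final picture of the whole bench; the side cutters and solder reel looked undisturbed in the last crop.

One oddity: vertical forces of up to 15 N showed on the tool while turning the wheel. They were gone once I let go of the handle. No other check disagreed.

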